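# Show the large bottle's sides to the reader, then stand it on the balance

### The arm

A 6-joint arm with a two-finger parallel gripper is mounted at the origin on a cart in front of the work surface, level with it; the furniture and walls round the work are solid. World frame = base frame: x ahead of the robot, y to its left, z up, the work surface at z = 0. Lengths are in m, angles in rad, forces in N, time in s.
With the tool pointing down it reaches from about 0.2 to 0.875 m from the base axis. Payload 3.4 kg.
Tool frame: the origin (TCP) lies between the finger pads; the fingertips stand 25 mm ahead of it and the grasp point (between the pads) lies 6 mm ahead of it (r.nose_length is the z of the fingertips in the tool frame, in m); z points along the fingers, x is the direction in which the jaws open and shut, and the axes are right-handed (so a half turn about z gives the same grasp; the last joint's range is limited). The gripper opens to 94 mm and grips with 3 to 60 N. Pads are 16 mm wide; open, the fingers measure 119 mm over their backs; the gripper's body (75 mm by 177 mm) begins 78 mm behind the grasp point.
Start: joints at [-1.262, 0.276, 1.505, -0, 1.361, -0.121], TCP at [0.24, -0.523, 0.23] pointing down, gripper open.
Joint ranges: [-2.89, 2.89], [-0.75, 2.08], [0.22, 2.7], [-1.18, 4.32], [0.11, 2.71], [-2.7, 2.7]. Speed limits (rad/s): [2.57, 2.57, 3.14, 3.14, 3.14, 3.14].

### API

Orientations are given as a unit quaternion [w, x, y, z].
In Python, from plant import r, gripper_to, inverse_kinematics, vision, models, telemetry gives the robot as it stands. Calls block until the motion is done:
- r.move_to(position, orientation): joint-space move of the TCP to a pose.
- r.move_l(position, rot=None, vel=0.15, guard=None): straight line of the TCP; rot=None keeps the orientation; vel is the mean speed in m/s. With guard (N) it stops when the force on the tool has changed by that much, and returns True; else False.
- r.movej(angles): joint-space move.
- gripper_to(opening, f_grip=None): finger opening in m; f_grip is the grip in N (None keeps the last); returns when the fingers have stopped.
- r.hold(seconds).
- inverse_kinematics(position, orientation): joint angles nearest the present ones, or None.
- vision.snapshot(name): name is "scene" or "top"; returns the picture (400x640x3 uint8, red, green, blue); there is no depth.
- vision.get_calibration(name): a dict with "fx", "fy", "cx", "cy" (pixels), "D" ([k1, k2, p1, p2, k3] as OpenCV has them; the pictures are not rectified), "position" and "orientation" of the camera in the world. Camera axes: x right, y down, z forward; pixel columns grow to the right and rows downward; lengths in m; the calibration is good to about 2 mm. A picture is of the moment at which its call begins. get_calibration takes no time and is no camera call.
A pose or a line that the arm cannot do raises r.PlanningError and nothing moves.
- r.sign_off(): hands the job in, once; it reports no verdict.
Trained networks look in the newest picture that a camera, given by its name, has taken for a name from the list of things; names that differ only in an ending like _2 or _b are one class to them, and where a whole thing is asked for, a point or a joint stands for the part that bears it (a point fixed in the world has none). Each returns a list of dicts, best first, with "score" (0 to 1); they miss things now and then, are a little off and sometimes report something else, mostly with a low value. They report only what shows in the picture. A call takes as long as a camera call. They do not tell look-alikes from the thing itself.
- models.boxes_of(thing, camera): "at" ([x, y, z] in m, in world coordinates, good to about 4 mm: the middle of the surface that is visible of it).
- models.regions_of(thing, camera): "pixels" (400x640 bool, what is visible of it).
- models.mark_of(thing, camera): "at" ([x, y, z] in m, in world coordinates, good to about 4 mm: a listed point, or the origin of a listed thing).
Readings, each from a call of its own:
- telemetry.current_t(): time.
- telemetry.current_joints(): joint angles.
- telemetry.current_dq(): joint speeds.
- telemetry.current_joint_efforts(): joint torques, N m.
- telemetry.current_ee_pos(): TCP position.
- telemetry.current_tool_rot(): TCP orientation.
- telemetry.current_wrist_force(): force on the tool from outside, world axes, zero at the start.
- telemetry.current_torque(): the same for the moment, N m.
- telemetry.current_opening(): finger opening in m.
Only numpy, scipy, OpenCV 4.12 (cv2) and the standard library are available. Lean on these libraries where they do the work, as an engineer would, in place of code of your own. Each camera call takes 0.05 s, during which the arm holds its last target. There are 200 camera calls.

### The job

Check in the largest of the three reagent bottles: hold it upright over the middle of the balance pan, clear of it and with the bottle's label level with the reader's window, and show it to the reader in three steps a quarter turn apart, pausing half a second at each: first with the label pointing to the robot's side of the bench, then straight at the window, then to the back of the bench. Then set it down upright in the middle of the pan without dropping it, and let go. Leave the two smaller bottles standing where they are.

Things in the scene. Friction and masses are not known exactly. Their poses are not given: they have to be found in the camera images.
- large_bottle: Amber round bottle, the largest: 58 mm diameter, 106 mm tall, 0.16 kg; fixed black cap 39 mm across, 89 to 106 mm above the base, shoulder from 75 mm up. Grip cap or body; the cap leaves the sides free. Origin: centre of underside, z up. Paper label on its own -x side (65 degrees to either side, centre 35 mm above base, 45 mm high); starts facing the robot within 30 degrees.
- medium_bottle: Bystander: white bottle, 48 mm diameter, 89 mm tall. Origin: centre of its underside, z up. Not to be moved.
- small_bottle: Bystander: white bottle, 42 mm diameter, 77 mm tall. Origin: centre of its underside, z up. Not to be moved.
- pan (a point): Centre of the top of the round steel balance pan: 100 mm diameter, 26 mm above the bench, in a flat pale 130 x 140 mm balance fixed to the bench. Its x axis points to the back of the bench (within 12 degrees), y to the left, away from the reader, z up.
- window (a point): Centre of the round lens window of the grey reader fixed right of the balance: 130 mm from the pan's centre along pan's -y, 82 mm above the pan, looking along +y over the pan; axes as pan. The reader's head is 74 mm wide and its top is 32 mm above this point. A label level with it has the bottle's base about 47 mm above the pan.
Not all that is in view belongs to the job. Leave any blue or red look-alike of the large_bottle alone.

How it is judged:
On the way, in this order (a step that is already met when the one before it is completed fails the run):
1. held over the pan, label pointing to the robot's side of the bench (horizontal distance between large_bottle and pan below 0.025 m and z of large_bottle in the frame of pan between 0.012 and 0.08 m and angle between large_bottle's own z axis and vertical below 0.26 rad and contact force between the fingers and large_bottle above 0.5 N and x of window in the frame of large_bottle between -0.055 and 0.055 m and y of window in the frame of large_bottle below -0.06 m), for 0.2 s.
2. turned a quarter, label pointing at the window (horizontal distance between large_bottle and pan below 0.025 m and z of large_bottle in the frame of pan between 0.012 and 0.08 m and angle between large_bottle's own z axis and vertical below 0.26 rad and contact force between the fingers and large_bottle above 0.5 N and y of window in the frame of large_bottle between -0.055 and 0.055 m and x of window in the frame of large_bottle below -0.06 m), for 0.2 s.
3. turned another quarter, label pointing to the back of the bench (horizontal distance between large_bottle and pan below 0.025 m and z of large_bottle in the frame of pan between 0.012 and 0.08 m and angle between large_bottle's own z axis and vertical below 0.26 rad and contact force between the fingers and large_bottle above 0.5 N and x of window in the frame of large_bottle between -0.055 and 0.055 m and y of window in the frame of large_bottle above 0.06 m), for 0.2 s.
At the end, for the whole second after the job is handed in: The large bottle stands still and upright on the pan, its centre within 20 mm of the pan's centre; the medium and small bottles stand within 30 mm of where they began (horizontal distance between large_bottle and pan below 0.02 m and z of large_bottle in the frame of pan between -0.006 and 0.006 m and angle between large_bottle's own z axis and vertical below 0.1 rad and linear speed of large_bottle below 0.03 m/s and angle between each of medium_bottle, small_bottle's own z axis and vertical below 0.2 rad and distance of each of medium_bottle, small_bottle from where it was at the start of the episode below 0.03 m); the robot touches nothing.
It fails at once if the large bottle is let go more than 15 mm above the pan (z of large_bottle in the frame of pan above 0.015 m and contact force between the fingers and large_bottle below 0.02 N).
It fails at once if a smaller bottle is knocked over or shifted by more than 30 mm (distance of any of medium_bottle, small_bottle from where it was at the start of the episode above 0.03 m or angle between any of medium_bottle, small_bottle's own z axis and vertical above 0.5 rad).
It also fails if it takes over 43 s, if anything falls off the work surface, if the arm or the gripper's body presses on something with over 40 N, if the wrist force passes 120 N, or if a joint passes its speed limit or range.

## Working session

There is one attempt and no reset: what is moved stays moved. The work goes in short steps, each a Python script; the robot and the scene stay as the last script left them, time stands still between calls to the robot, and variables do not carry over. Pictures are saved under pics/ and viewed, about 8 in all and at most 12, crops included, and the job is handed in when it is done.

```bash
mkdir -p pics; ls; python3 - <<'E'
from plant import r, vision, models, telemetry
import cv2
for c in ("scene","top"):
    im=vision.snapshot(c); cv2.imwrite(f"pics/{c}0.png",im[:,:,::-1])
    k=vision.get_calibration(c); print(c,k)
    for n in ("large_bottle","medium_bottle","small_bottle","pan","window"):
        print(n,[( [round(float(v),3) for v in d["at"]],round(float(d["score"]),2)) for d in models.mark_of(n,c)])
print(telemetry.current_t(), telemetry.current_tool_rot())
E
```

```text
pics
scene {'fx': 510.84560715056745, 'fy': 510.84560715056745, 'cx': 315.69223278737564, 'cy': 188.29965656393728, 'D': array([-0.10370425,  0.        ,  0.        ,  0.        ,  0.        ]), 'position': array([-0.14106469,  0.51684724,  1.01603011]), 'orientation': array([ 0.17095888, -0.42672036,  0.83115532, -0.31283164])}
large_bottle [([0.581, 0.067, -0.003], 0.94), ([0.416, 0.381, -0.001], 0.78), ([0.639, -0.089, -0.002], 0.78), ([0.445, 0.078, -0.002], 0.55)]
medium_bottle [([0.602, 0.157, 0.002], 0.58)]
small_bottle [([0.43, 0.25, 0.001], 0.85)]
pan []
window [([0.522, -0.238, 0.115], 0.97)]
top {'fx': 375.69469974644204, 'fy': 375.69469974644204, 'cx': 314.8360803611235, 'cy': 206.2888243217002, 'D': array([-0.06142265,  0.        ,  0.        ,  0.        ,  0.        ]), 'position': array([0.40704312, 0.06886139, 1.12137818]), 'orientation': array([ 0.04676254, -0.70471143,  0.70688475, -0.03884601])}
large_bottle [([0.45, 0.076, 0.001], 0.9), ([0.415, 0.379, 0.001], 0.87), ([0.579, 0.062, -0.0], 0.73), ([0.634, -0.082, 0.002], 0.61)]
medium_bottle [([0.601, 0.153, 0.003], 0.76)]
small_bottle [([0.43, 0.253, -0.0], 0.58)]
pan [([0.495, -0.111, 0.028], 0.87)]
window [([0.522, -0.235, 0.11], 0.8)]
0.6 [ 5.02064432e-05  8.41629073e-01 -5.40056016e-01  3.04898832e-05]
```

View pics/scene0.png

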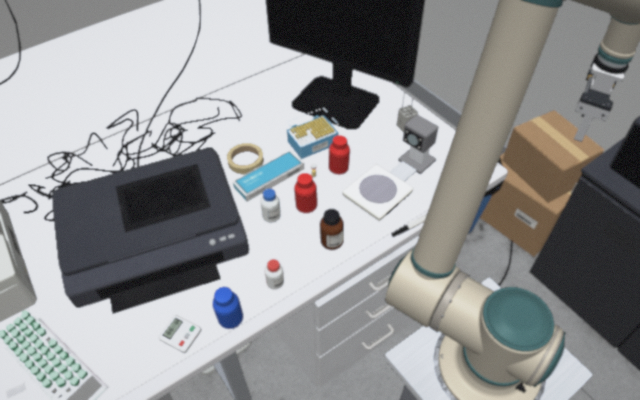

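View pics/top0.png

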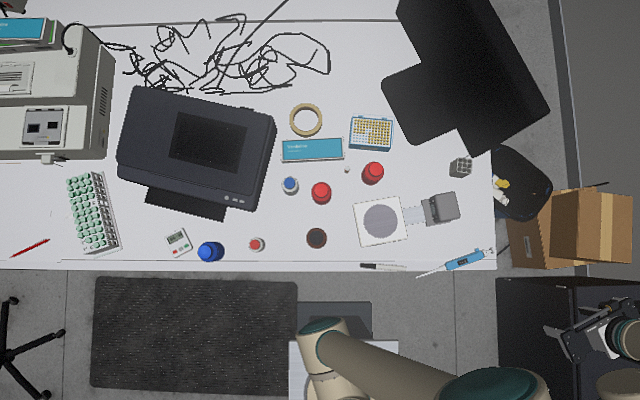

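The candidates for the large bottle are:
- amber: scene (332,230), top (316,238)
- red: scene (306,193) and (340,155)
- blue: scene (228,307)

The description says amber, which puts it at about (0.447, 0.077). The whites are the bystanders and the pan is at top (382,222). Next I'll check the choice in a close crop and estimate the label's yaw.

```bash
cat > geo.py <<'E'
import numpy as np, cv2
from scipy.spatial.transform import Rotation as R
from plant import vision
def cam(c):
    k=vision.get_calibration(c); K=np.array([[k["fx"],0,k["cx"]],[0,k["fy"],k["cy"]],[0,0,1]])
    return K,np.array(k["D"]),np.array(k["position"]),R.from_quat(k["orientation"],scalar_first=True).as_matrix()
def proj(c,P):
    K,D,p,M=cam(c); rv=cv2.Rodrigues(M.T)[0]
    return cv2.projectPoints(np.atleast_2d(P).astype(float),rv,-M.T@p,K,D)[0][:,0]
def ray_z(c,uv,z):
    K,D,p,M=cam(c); n=cv2.undistortPoints(np.array([[uv]],float),K,D)[0,0]
    d=M@[n[0],n[1],1]; return p+d*(z-p[2])/d[2]
E
python3 - <<'E'
from geo import *
from plant import models
s=cv2.imread("pics/scene0.png"); t=cv2.imread("pics/top0.png")
a=cv2.resize(s[205:255,305:360],None,fx=8,fy=8,interpolation=cv2.INTER_CUBIC)
b=cv2.resize(t[215:265,290:340],None,fx=8,fy=8,interpolation=cv2.INTER_CUBIC)
cv2.imwrite("pics/crop0.png",cv2.resize(np.hstack([a,b]),(800,381)))
# label brightness vs bottle azimuth, unwrapped cylinder surface
im=s.astype(np.float32)
for x,y in [(0.447,0.077)]:
    az=np.arange(60,240,5)
    for z in (0.022,0.03,0.035,0.042,0.05):
        P=[[x+.029*np.cos(np.radians(q)),y+.029*np.sin(np.radians(q)),z] for q in az]
        uv=proj("scene",P).astype(np.float32)
        v=cv2.remap(im,uv[None,:,0],uv[None,:,1],cv2.INTER_LINEAR)[0].mean(1)
        print(z,[f"{q}:{int(w)}" for q,w in zip(az,v)])
d=models.regions_of("pan","top"); print(len(d))
for q in d[:2]:
    m=q["pixels"]; ys,xs=np.nonzero(m); print(q["score"],m.sum(),xs.min(),xs.max(),ys.min(),ys.max())
g=cv2.cvtColor(t,cv2.COLOR_BGR2GRAY)[195:250,350:412]
dark=((g<195)&(g>110)).astype(np.uint8); n,l,st,c=cv2.connectedComponentsWithStats(dark)
for i in range(1,n):
    if st[i,4]>300: print(st[i],c[i]+[350,195],ray_z("top",c[i]+[350,195],.026))
E
```

```text
0.022 ['60:201', '65:199', '70:192', '75:178', '80:160', '85:129', '90:99', '95:78', '100:65', '105:54', '110:50', '115:55', '120:82', '125:110', '130:119', '135:117', '140:110', '145:112', '150:112', '155:112', '160:112', '165:108', '170:101', '175:96', '180:101', '185:113', '190:122', '195:128', '200:129', '205:132', '210:135', '215:149', '220:160', '225:164', '230:168', '235:167']
0.03 ['60:198', '65:194', '70:182', '75:164', '80:146', '85:120', '90:87', '95:66', '100:51', '105:45', '110:47', '115:58', '120:89', '125:125', '130:135', '135:129', '140:125', '145:128', '150:128', '155:128', '160:126', '165:123', '170:121', '175:121', '180:125', '185:131', '190:136', '195:138', '200:137', '205:139', '210:143', '215:154', '220:164', '225:166', '230:167', '235:167']
0.035 ['60:194', '65:193', '70:183', '75:163', '80:140', '85:114', '90:82', '95:63', '100:50', '105:46', '110:49', '115:55', '120:93', '125:125', '130:140', '135:136', '140:138', '145:144', '150:144', '155:143', '160:141', '165:138', '170:136', '175:135', '180:136', '185:137', '190:137', '195:137', '200:138', '205:140', '210
[... 251 characters left out ...]
 '150:146', '155:146', '160:145', '165:143', '170:140', '175:138', '180:135', '185:134', '190:136', '195:137', '200:139', '205:139', '210:144', '215:153', '220:160', '225:163', '230:163', '235:158']
0.05 ['60:189', '65:184', '70:171', '75:151', '80:129', '85:107', '90:78', '95:60', '100:49', '105:46', '110:50', '115:60', '120:95', '125:126', '130:134', '135:131', '140:132', '145:137', '150:138', '155:136', '160:135', '165:131', '170:127', '175:127', '180:128', '185:131', '190:133', '195:131', '200:133', '205:132', '210:138', '215:146', '220:150', '225:153', '230:155', '235:152']
1
0.8 3491 353 460 192 246
[ 13   9  35  35 942] [380.06050955 220.81422505] [ 0.49692128 -0.10960145  0.026     ]
```

View pics/crop0.png

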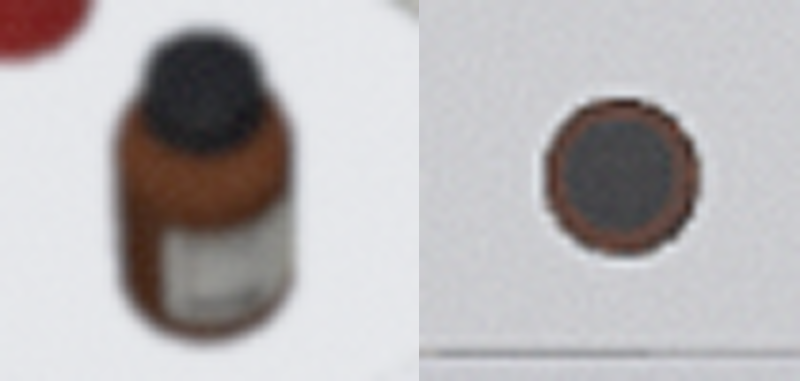

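The crop confirms the amber bottle with the black cap at scene (332,230). The left edge of its label is about 30° off the view axis, so the label faces roughly 180° (bottle yaw ≈ 0±6°). The pan centre is about (0.497, -0.110), and the pan's yaw from the window is about 11°. I'll grasp the cap now.

```bash
cat >> geo.py <<'E'
def down(th): return (R.from_euler("z",th,degrees=True)*R.from_euler("x",180,degrees=True)).as_quat(scalar_first=True)
E
python3 - <<'E'
from geo import *
from plant import r,gripper_to,inverse_kinematics,telemetry as T,models
c=ray_z("top",(316.5,238.2),.106); print("cap",c)
x,y=c[:2]
q=inverse_kinematics([x,y,.2],down(-110)); print(q)
if q is None or q[5]<0: raise SystemExit("ik")
gripper_to(.075,30)
r.movej(q)
print(r.move_l([x,y,.110],vel=.12,guard=6), T.current_ee_pos(),T.current_t())
cv2.imwrite("pics/g.png",np.hstack([cv2.resize(vision.snapshot("scene")[180:260,280:380,::-1],(500,400)),cv2.resize(vision.snapshot("top")[200:280,270:320,::-1],(250,400))]))
E
```

```text
cap [0.44399385 0.07582336 0.106     ]
[0.01444989 0.10857486 1.80244235 0.         1.23057543 1.93431207]
False [0.44464207 0.07571327 0.11047564] 4.325
```

View pics/g.png

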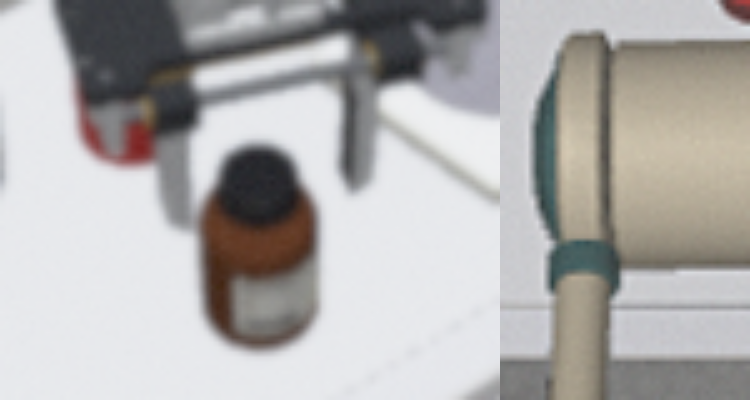

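The fingers straddle the cap: tips at (180,225) and (355,185), cap between them at (258,185). Closing and lifting.

```bash
python3 - <<'E'
from geo import *
from plant import r,gripper_to,inverse_kinematics,telemetry as T
gripper_to(0.0,30); print("open",T.current_opening(),T.current_wrist_force())
x,y=T.current_ee_pos()[:2]
r.move_l([x,y,.185],vel=.12); r.hold(.2)
print("open",T.current_opening(),T.current_wrist_force(),T.current_t())
r.move_l([.497,-.110,.185],rot=down(-99),vel=.15); r.hold(.1)
print(T.current_opening(),T.current_joints(),T.current_ee_pos(),T.current_t())
cv2.imwrite("pics/h.png",np.hstack([cv2.resize(vision.snapshot("scene")[120:230,320:430,::-1],(400,400)),cv2.resize(vision.snapshot("top")[180:260,340:420,::-1],(400,400))]))
E
```

```text
open 0.03862681434091661 [1.16389953 1.39174495 2.82528438]
open 0.038658187749339726 [-0.98873476  1.00782382 -2.1521442 ] 6.0667
0.03894567181494433 [-3.53570932e-01  2.07740362e-01  1.71692789e+00  2.07985449e-04
  1.21711275e+00  1.37339266e+00] [ 0.496769   -0.1092958   0.18504383] 7.6083
```

View pics/h.png

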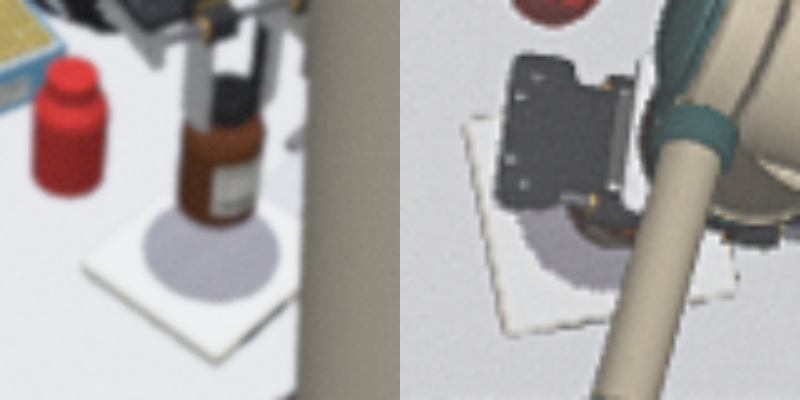

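It is held upright over the pan, base about 49 mm above it, with the label on the robot's side (left panel, label at (235,190)). Next I'll do the two quarter turns and lower under guard.

```bash
python3 - <<'E'
from geo import *
from plant import r,gripper_to,inverse_kinematics,telemetry as T
r.hold(.5)
q=np.array(T.current_joints()); ims=[]
for i in (1,2):
    p=q.copy(); p[5]-=i*np.pi/2
    r.movej(p); r.hold(.6)
    print(T.current_joints()[5],T.current_ee_pos(),T.current_opening(),T.current_t())
    ims.append(cv2.resize(vision.snapshot("scene")[120:230,320:430,::-1],(400,400)))
cv2.imwrite("pics/t.png",np.hstack(ims))
r.move_l([.497,-.110,.145],vel=.08)
g=r.move_l([.497,-.110,.131],vel=.02,guard=4)
print(g,T.current_ee_pos(),T.current_wrist_force(),T.current_t())
E
```

```text
-0.19747366492574797 [ 0.49701306 -0.1100191   0.18497894] 0.038592562173277827 10.2083
-1.7683051910201304 [ 0.49703053 -0.11001767  0.18501217] 0.03827866788999499 12.2583
True [ 0.49748462 -0.11020872  0.13639675] [ 0.46421816 -0.37670233  3.6834541 ] 13.4583
```

View pics/t.png

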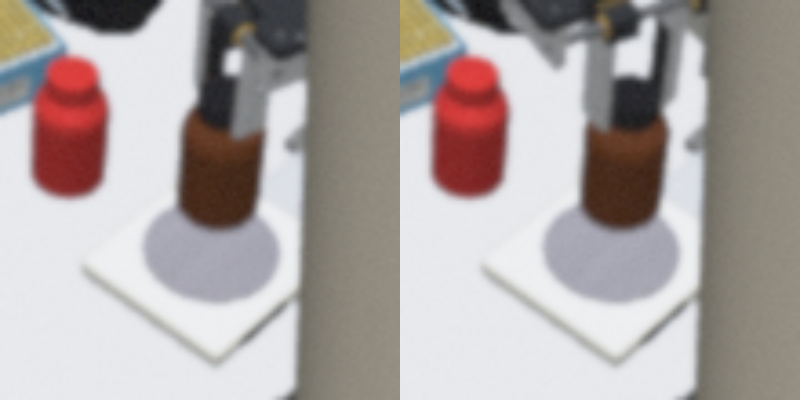

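Both turns hid the label from this camera, as expected, and the bottle stayed firm in the grip. Contact came at TCP z 0.1364, where 0.1365 was expected. Releasing and retreating.

```bash
python3 - <<'E'
from geo import *
from plant import r,gripper_to,models,telemetry as T
r.hold(.2); gripper_to(.075); r.hold(.2)
r.move_l([.497,-.110,.25],vel=.12)
r.move_to([.3,-.42,.28],down(-60)); r.hold(.5)
print(T.current_t(),T.current_wrist_force())
a=vision.snapshot("scene");b=vision.snapshot("top")
for n in ("large_bottle","medium_bottle","small_bottle"):
    for c in ("scene","top"): print(n,c,[np.round(d["at"],3).tolist() for d in models.mark_of(n,c)])
cv2.imwrite("pics/e.png",np.hstack([cv2.resize(a[120:240,270:430,::-1],(400,300)),cv2.resize(b[150:270,270:430,::-1],(400,300))]))
E
```

```text
17.7167 [-0.37062128  1.28982146  0.24386678]
large_bottle scene [[0.58, 0.066, -0.003], [0.416, 0.382, -0.001], [0.497, -0.11, 0.025], [0.638, -0.085, -0.002]]
large_bottle top [[0.578, 0.061, 0.001], [0.497, -0.11, 0.024], [0.412, 0.38, -0.002]]
medium_bottle scene [[0.602, 0.154, 0.0], [0.429, 0.247, 0.002]]
medium_bottle top [[0.599, 0.152, 0.003]]
small_bottle scene [[0.43, 0.252, -0.002]]
small_bottle top [[0.432, 0.251, -0.0]]
```

View pics/e.png

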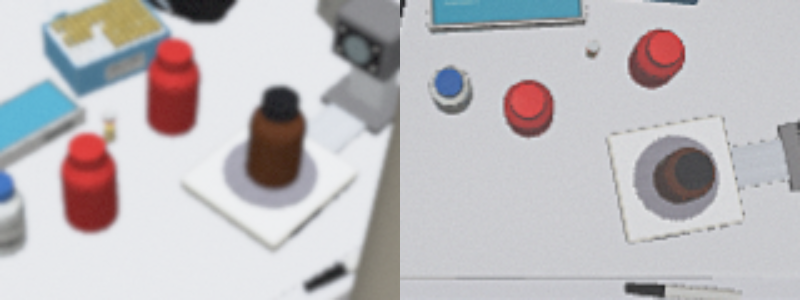

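The bottle stands upright in the middle of the pan (left panel (275,160), right panel (683,173)), and its lean in the top view is perspective. The bystanders haven't moved.

```bash
python3 -c "
from plant import r
r.sign_off()"
```

```text
the job is handed in; nothing more can be done
```

The amber large bottle is checked in: it stands upright in the middle of the pan, released, and the job was handed in at about 18 s of the 43 s allowed.

- **Showing:** I gripped it by the cap and held it over the pan with its base about 49 mm up. I showed it facing the robot's side, then the window, then the back, pausing at least 0.5 s each time.
- **Set-down:** I lowered it under a force guard. It touched at TCP z 0.1364 (0.1365 expected), and I released it only then.
- **Last checks:** Both cameras put the bottle at (0.497, -0.110), z about 0.025, which matches the pan centre. The medium and small bottles are within about 5 mm of their first readings, which is detector noise.
- **Not directly seen:** Only the first label direction showed on camera. It read about 187° against a target of 191°, well inside the roughly ±25° tolerance. The other two directions are inferred from exact 90° turns of joint 6, during which the grip opening changed by less than 0.7 mm.
- **Disagreement:** One scene-camera detection listed a second "medium_bottle" at the small bottle's place, which is a class mix-up. No other check failed.

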